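# Feel the bottle-stop bar into the filling station's hidden index groove

### The arm

A 6-joint arm with a two-finger parallel gripper is mounted at the origin on the work surface. World frame = base frame: x ahead of the robot, y to its left, z up, the work surface at z = 0. Lengths are in m, angles in rad, forces in N, time in s.
With the tool pointing down it reaches from about 0.25 to 0.775 m from the base axis. Payload 4 kg.
Tool frame: the origin (TCP) lies between the finger pads; the fingertips stand 14 mm ahead of it and the grasp point (between the pads) lies 5 mm behind it (robot.nose_length is the distance from the TCP to the fingertips, in m); z points along the fingers, y is the direction in which the jaws open and shut (so a half turn about z gives the same grasp; the last joint's range is limited). The gripper opens to 94 mm and grips with 3 to 60 N. Pads are 16 mm wide; open, the fingers measure 119 mm over their backs; the gripper's body (75 mm by 177 mm) begins 78 mm behind the grasp point.
Start: joints at [-1.304, 0.087, 1.371, -0, 1.684, -0.103], TCP at [0.199, -0.513, 0.22] pointing down, gripper open.
Joint ranges: [-3.1, 3.1], [-0.76, 2.03], [0.27, 2.55], [-1.08, 4.22], [0.17, 2.65], [-2.57, 2.57]. Speed limits (rad/s): [2.79, 2.79, 3.14, 3.14, 3.14, 3.14].

### API

Orientations are given as [roll, pitch, yaw] about the fixed x, y, z axes, in that order (R = Rz(yaw) Ry(pitch) Rx(roll)).
In Python, from bench import robot, eyes, finder gives the robot as it stands.
- The arm moves only by the tool play_rows, never from a script. Its argument "rows" is a list of rows, each an object with "linear": the shift along the tool's x, y, z in cm, a list of three; "spin": the turn about the tool's z in degrees. A call has 1 to 12 rows; each row shifts and turns the commanded pose from where the row before left it, along the tool's axes as they then stand; what a row does not reach is not made up. A row lasts 1/12 s, in which the tool goes at most 41.7 mm and 7.16 degrees, less where a joint would pass 70% of its speed; a pose out of reach is approached as far as the arm can. A call with a gripper value outside its range is refused whole. "claw" is the finger opening in cm, from 0 to 9.4, set as the call begins (left out, the last holds). The fingers move at their own pace and stop on an object; the grip force is fixed at half the most. Time passes only in rows, so rows that do not move let the fingers close. It gives the time, the measured TCP pose, the force and the opening at its end, in the units of the state.
- robot.get_obs(): the state, without advancing time (a new reading comes with each control period).
- eyes.snapshot(name): name is "scene" or "side" or "wrist"; returns a dict with "frame" (480x640x3 uint8, red, green, blue), "fx", "fy", "cx", "cy" (pixels), "rvec" (rotation vector, rad) and "tvec" (3), from world to camera coordinates, as OpenCV has them; the wrist camera has in their place "mount" (4x4, takes a point from camera to tool coordinates, whose origin is the TCP and whose axes are the flange's). Camera axes: x right, y down, z forward; pixel columns grow to the right and rows downward; lengths in m; the calibration is good to about 2 mm. A picture is of the moment at which its call begins: read the wrist's pose just before it. There is no depth.
- robot.close_job(): hands the job in, once; it reports no verdict.
Trained networks look in a picture, given as the dict that the camera call returned (one of the last four; its "shot" number tells which), for a name from the list of things; names that differ only in an ending like _2 or _b are one class to them, and where a whole thing is asked for, a point or a joint stands for the part that bears it (a point fixed in the world has none). Each returns a list of dicts, best first, with "conf" (0 to 1); they miss things now and then, are a little off and sometimes report something else, mostly with a low value. They report only what shows in the picture. A call takes as long as a camera call. They do not tell look-alikes from the thing itself.
- finder.silhouettes(picture, name): "pixels" (480x640 bool, what is visible of it) and "box" ([centre column, centre row, width, height] in pixels, round what is visible of it).
The state is a dict: "time": time; "joint_positions": joint angles; "qvel": joint speeds; "joint_torque": joint torques, N m; "tool_pos": TCP position; "ee_rot": TCP orientation; "wrist_force": force on the tool from outside, world axes, zero at the start; "wrist_torque": the same for the moment, N m; "width": finger opening in m.
Only numpy, scipy, OpenCV 4.12 (cv2) and the standard library are available. Lean on these libraries where they do the work, as an engineer would, in place of code of your own. Each camera call takes 0.05 s, during which the arm holds its last target. There are 200 camera calls.

### The job

Draw the steel bottle-stop bar out of the blue holster by its nose, lay it down on the bench and let go, then take it again by its yellow handle. Slip its nose through the mouth of the white filling station, set the foot down on the bed just behind the lip and drag it inwards until it drops into the hidden index groove; stop there and leave the bar fully home, flat on the station's base. Leave the jars, bottle, beaker and cap where they stand.

Things in the scene. Friction and masses are not known exactly. Their poses are not given: they have to be found in the camera images.
- stopbar: Loose bottle-stop bar, about 0.28 kg, level and upright as stored and used. Steel bar 20 mm wide (y), x = -100 to +82 mm, underside at z = 16, top at 30 mm. x axis points to the nose, z up; origin level with the soles of foot and heel, midway between them. Heel: 30 x 20 mm block under x = -75 mm, down to z = 0. On a flat surface it stands on foot and heel; bare bar can be gripped at x = +45 mm.
- foot (a point): Middle of the sole of the bar's foot, 75 mm ahead of the bar's origin at its height; axes as the bar's. The foot is a steel block under the nose, 10 mm long (x), 24 mm wide (y), 16 mm high below the bar.
- handle (a point): Middle of the bar's yellow handle, 75 mm behind the bar's origin and 56 mm above it; axes as the bar's. The handle is a block 46 mm long (x), 22 mm wide (y), from z = 30 to 78 mm of the bar, right above the heel.
- holster: Fixed blue holster: a tunnel 120 mm long, 68 mm wide, 105 mm high, no floor (the bar stands on the bench). Origin on the bench in the middle of its mouth; x points out of the mouth, z up. Inside 44 mm wide, 90 mm high. At the start the bar's handle is inside and its nose points out along x, the bar's origin 15 to 35 mm outside the mouth.
- station: Fixed white filling station, a tunnel closed at the rear, valve on its roof (to z = 215 mm). Origin at bench height, middle of the mouth's front face; x points into the tunnel, z up. Tunnel 110 mm wide, roof underside z = 92, roof top 130, rear wall inside at x = 115 mm. Aluminium base plate, top z = 20 mm, 150 mm wide, x = -150 to 165 mm; the heel ends standing on it.
- lip (a point): Middle of the top of the station's lip at the mouth's front face (x = 0), 33 mm above the bench; axes as the station's. The lip is a raised step on the base plate across the mouth, x = -30 to +20 mm of the station, top z = 33 mm. With the bar home its underside clears the lip by 3 mm.
- bed_front (a point): Point on the tunnel's floor 30 mm in from the mouth, 30 mm above the bench. This floor, behind the lip, is a smooth steel bed, top z = 30 mm. A groove crosses it over its full width (along y), 15 mm wide, 10 mm deep (bottom z = 20 mm). Its centre line lies anywhere from station x = 45 to 85 mm, new each time, out of sight: only to be felt.
- jar0: Bystander: amber honey jar with yellow lid, 64 mm across, 115 mm high; origin at the middle of its underside.
- jar1: Bystander: amber honey jar with yellow lid, 64 mm across, 115 mm high; origin at the middle of its underside.
- jar2: Bystander: amber honey jar with yellow lid, 64 mm across, 115 mm high; origin at the middle of its underside.
- jar3: Bystander: amber honey jar with yellow lid, 64 mm across, 115 mm high; origin at the middle of its underside.
- squeeze: Bystander: amber squeeze bottle, 60 mm across, 160 mm high; origin at the middle of its underside.
- cap: Bystander: white screw cap lying flat, 60 mm across, 14 mm high; origin at the middle of its underside.
- beaker: Bystander: open white beaker, 80 mm across, 100 mm high; origin at the middle of its underside.
Things that resemble listed ones, but are neither listed nor needed, are in the scene too. Several things have the shape of the stopbar; the one meant has the colours described above.

How it is judged:
By the outcome, as a careful person would: the job done as asked, in the order asked, and still so for the second after the job is handed in, with the robot touching nothing.
It also fails if it takes over 72 s, if anything falls off the work surface, if the arm or the gripper's body presses on something with over 40 N, if the wrist force passes 120 N, or if a joint passes its speed limit or range.

## Working session

There is one attempt and no reset: what is moved stays moved. The work goes in short steps, Python scripts to look and compute and a tool call to move; the robot and the scene stay as the last step left them, time stands still between calls to the robot, and variables do not carry over. Pictures are saved under pics/ and viewed, about 8 in all and at most 12, crops included, and the job is handed in when it is done.

Besides the shell and the picture viewer there is one more tool, called by a JSON object that holds its "api" and its "payload", one argument or row to a line. play_rows: Moves the arm, as the interface text tells. Its arguments: {"type":"object","properties":{"rows":{"type":"array"},"claw":{"type":"number"}},"required":["rows"]}

```bash
mkdir -p pics; ls
python3 - <<'E'
from bench import robot, eyes, finder
import cv2, numpy as np
print(robot.get_obs())
ims=[]
for n in ("scene","side"):
    p=eyes.snapshot(n); ims.append(p["frame"])
    cv2.imwrite(f"pics/{n}0.png",p["frame"][:,:,::-1])
    print(n,{k:p[k] for k in p if k!="frame"})
    for o in ("stopbar","foot","handle","holster","station","lip"):
        try:
            for d in finder.silhouettes(p,o): print(n,o,round(d["conf"],2),np.round(d["box"]), d["pixels"].sum())
        except Exception as e: print(o,e)
E
```

```text
pics
{'time': 0.0, 'joint_positions': array([-1.30409236e+00,  8.79623625e-02,  1.37224517e+00, -4.68820506e-05,
        1.68363914e+00, -1.03119273e-01]), 'qvel': array([-0.00036359,  0.00106512,  0.00133629,  0.00012564, -0.00194862,
        0.00167471]), 'joint_torque': array([ 1.52938833e-04, -3.40173090e+01, -3.02429938e+01,  7.16533419e-02,
        3.28387355e-02, -1.61808098e-04]), 'tool_pos': array([ 0.19862778, -0.51230966,  0.21830477]), 'ee_rot': array([-3.13934582e+00, -1.85672264e-04,  3.69817803e-01]), 'wrist_force': array([-0.23737626,  1.05795464, -0.70138613]), 'wrist_torque': array([-0.02213019,  0.03995231, -0.03825179]), 'width': 0.09413155593796284}
scene {'fx': 564.7915306681724, 'fy': 564.7915306681724, 'cx': 319.02837127677094, 'cy': 245.13636816709976, 'rvec': array([ 0.90562823,  2.6690132 , -0.8325775 ]), 'tvec': array([ 0.44945884, -0.18193186,  1.60906976]), 'shot': 1}
scene stopbar 0.97 [320. 162.  25.  63.] 562
scene stopbar 0.93 [283. 231.  18.  49.] 400
scene stopbar 0.79 [359. 220.  54.  61.] 746
scene stopbar 0.79 [251. 111.  61.  19.] 659
scene sto
[... 906 characters left out ...]
 43.  30.] 569
side stopbar 0.72 [385. 263.  75.  31.] 1035
side stopbar 0.61 [413. 207.  64.  36.] 794
side foot 0.89 [320. 230.  37.  42.] 377
side foot 0.7 [412. 208.  65.  44.] 798
side foot 0.67 [383. 263.  73.  26.] 995
side foot 0.57 [411. 152.  43.  30.] 579
side handle 0.89 [382. 264.  78.  25.] 999
side handle 0.85 [321. 229.  37.  33.] 408
side handle 0.72 [412. 211.  61.  44.] 766
side handle 0.62 [410. 154.  44.  36.] 587
side handle 0.56 [232. 334. 175. 143.] 12838
side holster 0.8 [345. 204.  42.  57.] 1674
side holster 0.52 [234. 335. 171. 145.] 12882
side station 0.7 [235. 334. 175. 147.] 12766
side lip 0.83 [234. 335. 168. 144.] 12795
side lip 0.3 [240. 232.  27.  46.] 1065
```

```bash
python3 -c "
from bench import robot;print([a for a in dir(robot) if a[0]!='_'])"
```

```text
['IKError', 'close_job', 'get_obs', 'nose_length']
```

Run:
```python
import cv2
a=cv2.imread("pics/scene0.png")[60:440,150:480]; b=cv2.imread("pics/side0.png")[110:430,120:470]
cv2.imwrite("pics/sc.png",cv2.resize(a,None,fx=1.57,fy=1.57,interpolation=cv2.INTER_CUBIC))
cv2.imwrite("pics/si.png",cv2.resize(b,None,fx=1.8,fy=1.8,interpolation=cv2.INTER_CUBIC))
```

```text
(no output)
```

View pics/scene0.png

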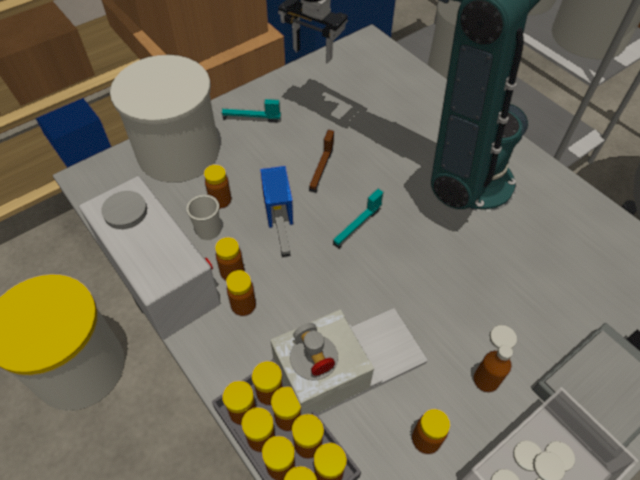

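View pics/si.png

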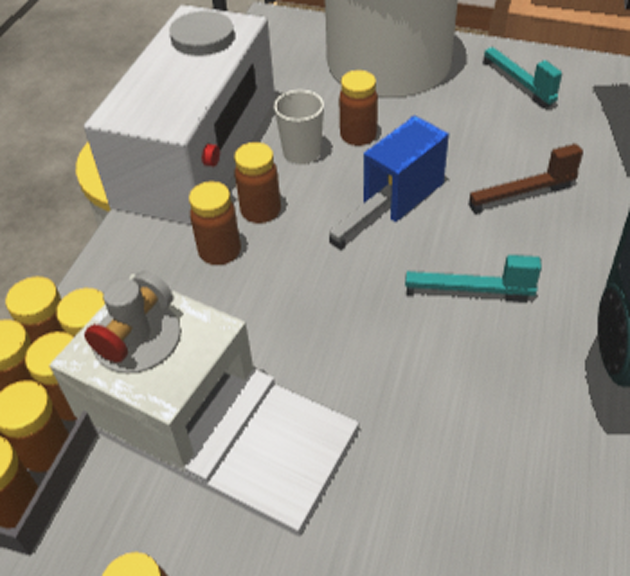

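The candidates in the scene view are (283,231) steel, with its handle inside the blue holster, (359,220) teal, (251,111) teal and (320,162) brown. Only (283,231) is steel and in the holster with yellow showing inside, and the enlarged side crop (bar at about 365,215) confirms it. The station is at (348,363), with its plate and mouth facing the right of the scene view. Next I'll fit poses to the silhouettes.

```bash
cat > h.py <<'E'
from bench import robot, eyes, finder
import cv2, numpy as np
from scipy.spatial.transform import Rotation as Ro
from scipy.optimize import minimize
def box(x0,x1,y0,y1,z0,z1): return np.array([[x,y,z] for x in(x0,x1) for y in(y0,y1) for z in(z0,z1)])/1000.
def cam(p,obs=None):
    K=np.array([[p["fx"],0,p["cx"]],[0,p["fy"],p["cy"]],[0,0,1]])
    if "rvec" in p: R=cv2.Rodrigues(p["rvec"])[0]; t=p["tvec"]
    else:
        T=np.eye(4); T[:3,:3]=Ro.from_euler("xyz",obs["ee_rot"]).as_matrix(); T[:3,3]=obs["tool_pos"]
        C=np.linalg.inv(T@p["mount"]); R=C[:3,:3]; t=C[:3,3]
    return K,R,np.asarray(t)
def proj(c,X):
    K,R,t=c; q=(X@R.T+t)@K.T; return q[:,:2]/q[:,2:]
def place(X,q):  # q=x,y,yaw[,z]
    Y=X@Ro.from_euler("z",q[2]).as_matrix().T+[q[0],q[1],q[3] if len(q)>3 else 0]; return Y
def mask(c,boxes,q,s=4,shape=(480,640)):
    m=np.zeros(shape,np.uint8)
    for b in boxes:
        h=cv2.convexHull(np.float32(proj(c,place(b,q))))
        cv2.fillConvexPoly(m,np.int32(np.round(h*16)),1,shift=4)
    return m>0
def ray(c,uv,z):
    K,R,t=c; d=R.T@np.linalg.inv(K)@[uv[0],uv[1],1]; o=-R.T@t
    return o+d*(z-o[2])/d[2]
def fit(cams,masks,boxes,q0,occ=None):
    def f(q):
        s=0
        for i,(c,m) in enumerate(zip(cams,masks)):
            r=mask(c,boxes,q)
            if occ: r&=~occ[i]
            s+=1-(r&m).sum()/max(1,(r|m).sum())
        return s
    best=None
    for st in ([.03,.03,.3],[.01,.01,.1],[.004,.004,.04]):
        S=np.vstack([q0]+[np.array(q0)+np.eye(3)[i]*st[i] for i in range(3)])
        r=minimize(f,q0,method="Nelder-Mead",options=dict(initial_simplex=S,xatol=1e-5,fatol=1e-5)); q0=r.x
    return r.x,r.fun
HOL=[box(-120,0,-34,34,0,105)]
STA=[box(-150,165,-75,75,0,20),box(0,165,-75,75,0,130),box(-30,0,-75,75,0,33)]
BARF=[box(-100,82,-10,10,16,30),box(70,80,-12,12,0,16),box(-90,-60,-10,10,0,16),box(-98,-52,-11,11,30,78)]
def draw(img,c,boxes,q,col):
    for b in boxes:
        P=np.int32(np.round(proj(c,place(b,q))*16))
        for i in range(8):
            for j in (1,2,4):
                if not i&j: cv2.line(img,tuple(map(int,P[i])),tuple(map(int,P[i|j])),col,1,cv2.LINE_AA,4)
def top(p,n,k=0): return finder.silhouettes(p,n)[k]
E
cat > a.py <<'E'
from h import *
C=[];M={"holster":[],"station":[],"bar":[]};P=[]
for n,u in(("scene",(283,231)),("side",(322,230))):
    p=eyes.snapshot(n);P.append(p);C.append(cam(p))
    for k in("holster","station"):
        M[k].append(top(p,k)["pixels"])
    d=min(finder.silhouettes(p,"stopbar"),key=lambda d:np.hypot(*(np.array(d["box"][:2])-u)));M["bar"].append(d["pixels"])
def seed(k,z): return np.mean([ray(c,np.argwhere(m).mean(0)[::-1],z)for c,m in zip(C,M[k])],0)
s=seed("holster",.06); b=seed("bar",.03); yaw=np.arctan2(*(b-s)[1::-1]); print(s,b,yaw)
qh,f=fit(C,M["holster"],HOL,[s[0]+.06*np.cos(yaw),s[1]+.06*np.sin(yaw),yaw]); print("hol",qh,f)
occ=[mask(c,HOL,qh) for c in C]
u=np.array([np.cos(qh[2]),np.sin(qh[2])])
qb,f=fit(C,M["bar"],BARF,[*(qh[:2]+.025*u),qh[2]],occ); print("bar",qb,f)
s=seed("station",.06); best=None
VAL=STA+[box(55,110,-30,30,130,200)]
for y in np.arange(8)*np.pi/4:
    r=fit(C,M["station"],VAL,[s[0]-.03*np.cos(y),s[1]-.03*np.sin(y),y])
    if best is None or r[1]<best[1]: best=r
qs=best[0];print("sta",best)
out=[]
for p,c,(x,y) in zip(P,C,((190,150),(120,150))):
    im=np.ascontiguousarray(cv2.resize(p["frame"],None,fx=2,fy=2,interpolation=cv2.INTER_CUBIC))
    K=c[0].copy();K[:2]*=2;c2=(K,c[1],c[2])
    draw(im,c2,HOL,qh,(255,0,255));draw(im,c2,BARF,qb,(0,255,0));draw(im,c2,STA,qs,(255,0,0))
    out.append(im[y*2:y*2+600,x*2:x*2+ (500 if x==190 else 660)])
cv2.imwrite("pics/ovl.png",cv2.resize(np.hstack(out)[:,:,::-1],(800,414)))
E
python3 a.py
```

```text
[ 0.50602051 -0.26764156  0.06      ] [ 0.55743714 -0.16724004  0.03      ] 1.097507697997924
hol [ 0.53644526 -0.20849226  1.10553143] 0.410501921083125
bar [ 0.54806805 -0.19227485  1.12015972] 0.8332848737319003
sta (array([ 0.63154212,  0.20798582, -0.21177532]), np.float64(0.10800379509103375))
```

View pics/ovl.png

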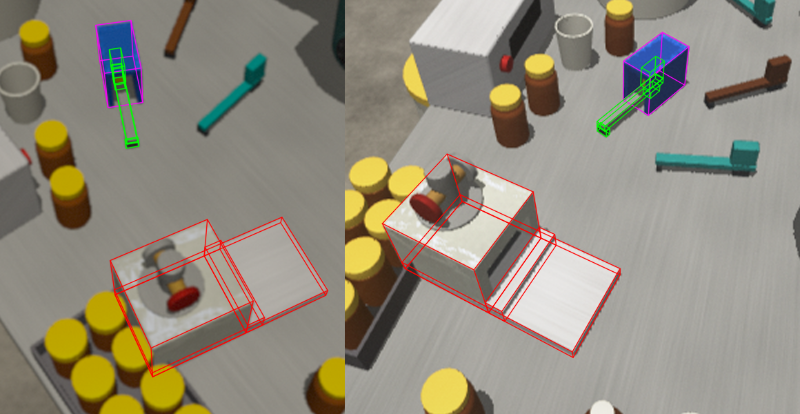

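The overlay fits well: holster, steel bar and station wireframes all sit on their objects. Now the bystanders, for gripper-body clearance.

```bash
cat >> h.py <<'E'
def mv(cur,yaw,tgt,tyaw=None):
    d=np.array(tgt)-cur; c,s=np.cos(yaw),np.sin(yaw)
    print("tool cm",np.round([100*(c*d[0]+s*d[1]),100*(s*d[0]-c*d[1]),-100*d[2]],2),"spin deg",None if tyaw is None else round(np.degrees(yaw-tyaw),1))
E
python3 - <<'E'
from h import *
for n in("scene","side"):
    p=eyes.snapshot(n);c=cam(p)
    for k,h in(("jar0",.0575),("squeeze",.08),("beaker",.05),("cap",.01)):
        for d in finder.silhouettes(p,k):
            if d["conf"]>.4: print(n,k,round(d["conf"],2),np.round(d["box"][:2]),np.round(ray(c,d["box"][:2],h)[:2],3))
o=robot.get_obs(); mv(o["tool_pos"],o["ee_rot"][2],[.535,-.22,.30],1.12)
E
```

```text
scene jar0 0.75 [432. 430.] [0.616 0.436]
scene jar0 0.71 [232. 259.] [ 0.713 -0.162]
scene jar0 0.7 [240. 294.] [ 0.751 -0.068]
scene jar0 0.65 [219. 186.] [ 0.612 -0.381]
scene squeeze 0.58 [492. 369.] [0.431 0.424]
scene beaker 0.8 [205. 220.] [ 0.702 -0.31 ]
scene beaker 0.7 [280. 232.] [ 0.569 -0.16 ]
scene cap 0.59 [505. 337.] [0.31  0.379]
side jar0 0.85 [321. 171.] [ 0.608 -0.377]
side jar0 0.64 [239. 234.] [ 0.748 -0.069]
side jar0 0.6 [197. 446.] [0.621 0.437]
side jar0 0.56 [263. 212.] [ 0.715 -0.162]
side squeeze 0.78 [308. 459.] [0.423 0.413]
side beaker 0.98 [288. 180.] [ 0.698 -0.321]
side cap 0.56 [371. 463.] [0.317 0.37 ]
tool cm [ 41.93 -15.15  -8.05] spin deg -43.0
```

{"api": "play_rows", "payload": {
  "rows": [
    {"linear": [3.5,-1.25,-0.7],"spin": 0},
    {"linear": [3.5,-1.25,-0.7],"spin": 0},
    {"linear": [3.5,-1.25,-0.7],"spin": 0},
    {"linear": [3.5,-1.25,-0.7],"spin": 0},
    {"linear": [3.5,-1.25,-0.7],"spin": 0},
    {"linear": [3.5,-1.25,-0.7],"spin": 0},
    {"linear": [3.5,-1.25,-0.7],"spin": 0},
    {"linear": [3.5,-1.25,-0.7],"spin": 0},
    {"linear": [3.5,-1.25,-0.7],"spin": 0},
    {"linear": [3.5,-1.25,-0.7],"spin": 0},
    {"linear": [3.5,-1.25,-0.7],"spin": 0},
    {"linear": [3.5,-1.25,-0.7],"spin": 0}
  ],
  "claw": 6
}}

```text
time: 2.6
tool_pos: [0.5373, -0.2197, 0.304]
ee_rot: [3.141, -0.0, 0.37]
wrist_force: [0.4, -1.0, 0.6]
width: 0.0602
```

{"api": "play_rows", "payload": {
  "rows": [
    {"linear": [0,0,0],"spin": -7},
    {"linear": [0,0,0],"spin": -7},
    {"linear": [0,0,0],"spin": -7},
    {"linear": [0,0,0],"spin": -7},
    {"linear": [0,0,0],"spin": -7},
    {"linear": [0,0,0],"spin": -7},
    {"linear": [0,0,0],"spin": -1},
    {"linear": [0,0,0],"spin": 0},
    {"linear": [0,0,0],"spin": 0}
  ]
}}

```text
time: 3.35
tool_pos: [0.5362, -0.2212, 0.3035]
ee_rot: [3.142, 0.0, 1.118]
wrist_force: [0.5, 0.3, 0.1]
width: 0.0599
```

Run:
```python
from h import *
o=robot.get_obs();print(o["time"],o["tool_pos"],o["ee_rot"],o["joint_positions"])
p=eyes.snapshot("wrist");c=cam(p,o);print(p["mount"])
im=np.ascontiguousarray(p["frame"])
draw(im,c,HOL,[.536,-.208,1.1055],(255,0,255));draw(im,c,BARF,[.548,-.192,1.12],(0,255,0))
cv2.imwrite("pics/w1.png",im[:,:,::-1])
for d in finder.silhouettes(p,"stopbar"): print(d["conf"],d["box"])
q=eyes.snapshot("scene");c=cam(q)
for u in((336,243),(372,206)): print("teal",ray(c,u,.02))
```

```text
3.35 [ 0.53616905 -0.2212015   0.30347124] [3.14155888e+00 7.30959524e-05 1.11777294e+00] [-4.88985007e-01  1.54909675e-01  1.13089013e+00 -7.48528524e-05
  1.85575646e+00 -3.59826682e-02]
[[ 2.34575514e-04 -9.67953223e-01 -2.51130452e-01  7.35569331e-02]
 [ 9.99999111e-01  5.56762929e-04 -1.21190069e-03 -2.84671667e-04]
 [ 1.31288330e-03 -2.51129944e-01  9.67952492e-01 -1.65228172e-01]
 [ 0.00000000e+00  0.00000000e+00  0.00000000e+00  1.00000000e+00]]
0.96 [324.5, 158.2, 18.7, 95.4]
0.79 [227.1, 300.1, 47.5, 78.1]
teal [ 0.46290296 -0.0645966   0.02      ]
teal [ 0.30895398 -0.10113517  0.02      ]
```

View pics/w1.png

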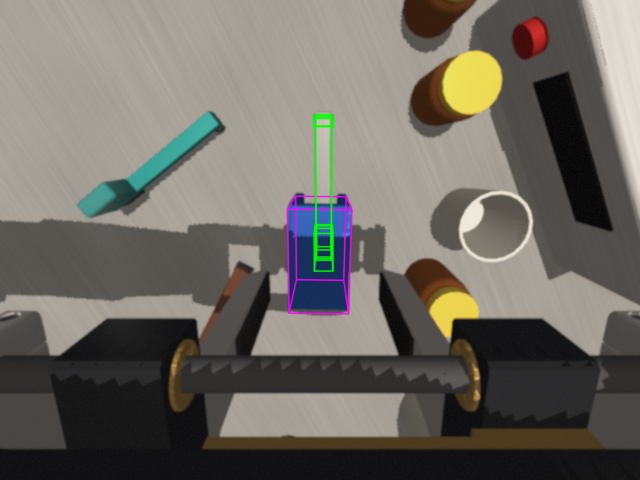

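The green wireframe lies on the steel bar (nose at 324,115), the holster fits, and the jars are clear on the right. Now down to the nose grip.

{"api": "play_rows", "payload": {
  "rows": [
    {"linear": [3.8,0,0],"spin": 0},
    {"linear": [3.8,0,2.0],"spin": 0},
    {"linear": [0,0,4.0],"spin": 0},
    {"linear": [0,0,4.0],"spin": 0},
    {"linear": [0,0,4.0],"spin": 0},
    {"linear": [0,0,4.0],"spin": 0},
    {"linear": [0,0,4.0],"spin": 0},
    {"linear": [0,0,3.0],"spin": 0},
    {"linear": [0,0,1.5],"spin": 0},
    {"linear": [0,0,1.0],"spin": 0},
    {"linear": [0,0,0.7],"spin": 0},
    {"linear": [0,0,0.2],"spin": 0}
  ]
}}

```text
time: 4.5
tool_pos: [0.5688, -0.1538, 0.0196]
ee_rot: [-3.141, 0.0, 1.12]
wrist_force: [-0.1, 0.4, -0.1]
width: 0.0598
```

{"api": "play_rows", "payload": {
  "rows": [
    {"linear": [0,0,0],"spin": 0},
    {"linear": [0,0,0],"spin": 0},
    {"linear": [0,0,0],"spin": 0},
    {"linear": [0,0,0],"spin": 0},
    {"linear": [0,0,0],"spin": 0},
    {"linear": [0,0,0],"spin": 0},
    {"linear": [0,0,0],"spin": 0},
    {"linear": [0,0,0],"spin": 0},
    {"linear": [0,0,0],"spin": 0},
    {"linear": [0,0,0],"spin": 0},
    {"linear": [0,0,0],"spin": 0},
    {"linear": [0,0,0],"spin": 0}
  ],
  "claw": 1
}}

```text
time: 5.5
tool_pos: [0.5687, -0.1537, 0.0205]
ee_rot: [-3.141, -0.0, 1.12]
wrist_force: [-3.0, 2.0, 5.6]
width: 0.02
```

{"api": "play_rows", "payload": {
  "rows": [
    {"linear": [0,0,-0.3],"spin": 0},
    {"linear": [0.8,0,0],"spin": 0},
    {"linear": [0.9,0,0],"spin": 0},
    {"linear": [0.9,0,0],"spin": 0},
    {"linear": [0.9,0,0],"spin": 0},
    {"linear": [0.9,0,0],"spin": 0},
    {"linear": [0.9,0,0],"spin": 0},
    {"linear": [0.9,0,0],"spin": 0},
    {"linear": [0.9,0,0],"spin": 0},
    {"linear": [0.9,0,0],"spin": 0},
    {"linear": [0.7,0,0],"spin": 0},
    {"linear": [0,0,0],"spin": 0}
  ]
}}

```text
time: 6.5
tool_pos: [0.6073, -0.0738, 0.023]
ee_rot: [3.141, -0.001, 1.122]
wrist_force: [-0.0, 0.6, -3.8]
width: 0.0197
```

Run:
```python
from h import *
o=robot.get_obs();print(o["wrist_torque"],o["wrist_force"])
u=np.array([np.cos(1.12),np.sin(1.12)]); t=o["tool_pos"][:2]-.045*u; print(t)
ims=[]
for n in("side","scene"):
    p=eyes.snapshot(n);c=cam(p);im=np.ascontiguousarray(p["frame"])
    draw(im,c,BARF,[*t,1.12,.003],(0,255,0))
    a=proj(c,np.array([[*t,.03]]))[0].astype(int)
    ims.append(cv2.resize(im[a[1]-75:a[1]+75,a[0]-95:a[0]+95],None,fx=2.1,fy=2.1,interpolation=cv2.INTER_CUBIC))
cv2.imwrite("pics/p1.png",np.hstack(ims)[:,:,::-1])
```

```text
[ 0.20789794 -0.18061616 -0.00077118] [-0.0461864   0.61322316 -3.77444121]
[ 0.58774123 -0.11428699]
```

View pics/p1.png

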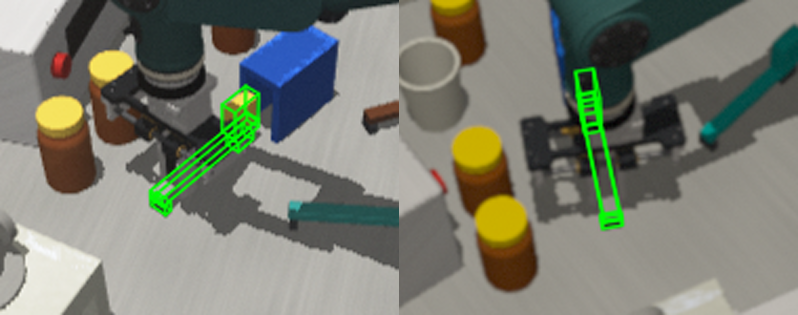

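The side view (handle at 240,110) shows the yellow handle clear of the holster, with the bar near level in the jaws. I'll carry it to open bench and lay it down.

{"api": "play_rows", "payload": {
  "rows": [
    {"linear": [0.3,0,-0.8],"spin": 0},
    {"linear": [0,-1.0,-0.7],"spin": 0},
    {"linear": [1.0,-1.0,0],"spin": 0},
    {"linear": [1.5,-1.0,0],"spin": 0},
    {"linear": [1.5,-0.5,0],"spin": 0},
    {"linear": [0.7,0,0.4],"spin": 0},
    {"linear": [0,0,0.5],"spin": 0},
    {"linear": [0,0,0.4],"spin": 0},
    {"linear": [0,0,0.2],"spin": 0},
    {"linear": [0,0,0.2],"spin": 0},
    {"linear": [0,0,0.1],"spin": 0},
    {"linear": [0,0,0],"spin": 0}
  ]
}}

```text
time: 7.6
tool_pos: [0.5974, -0.0156, 0.0207]
ee_rot: [3.141, -0.001, 1.12]
wrist_force: [0.4, 2.0, 2.6]
width: 0.0195
```

{"api": "play_rows", "payload": {
  "rows": [
    {"linear": [0,0,0],"spin": 0},
    {"linear": [0,0,0],"spin": 0},
    {"linear": [0,0,0],"spin": 0},
    {"linear": [0,0,0],"spin": 0},
    {"linear": [0,0,0],"spin": 0},
    {"linear": [0,0,0],"spin": 0}
  ],
  "claw": 6
}}

```text
time: 8.1
tool_pos: [0.5968, -0.0154, 0.0198]
ee_rot: [-3.141, 0.0, 1.12]
wrist_force: [0.2, 0.3, -0.0]
width: 0.0563
```

{"api": "play_rows", "payload": {
  "rows": [
    {"linear": [0,0,-1.0],"spin": 0},
    {"linear": [0,0,-3.0],"spin": 0},
    {"linear": [0,0,-4.0],"spin": 0},
    {"linear": [0,0,-4.0],"spin": 0},
    {"linear": [-3.0,0,-2.5],"spin": 0},
    {"linear": [-3.5,0,0],"spin": 0},
    {"linear": [-4.0,0,0],"spin": 0},
    {"linear": [-4.0,0,0],"spin": 0},
    {"linear": [-4.0,0,0],"spin": 0},
    {"linear": [0,0,0],"spin": 0},
    {"linear": [0,0,0],"spin": 0}
  ]
}}

```text
time: 9.02
tool_pos: [0.5157, -0.1836, 0.1661]
ee_rot: [3.14, -0.0, 1.116]
wrist_force: [-0.3, 1.1, -0.2]
width: 0.0601
```

```bash
cat > b.py <<'E'
from h import *
import sys
g=[float(v) for v in sys.argv[1:4]]
o=robot.get_obs();p=eyes.snapshot("wrist");c=cam(p,o);im=np.ascontiguousarray(p["frame"]);im0=im.copy()
def best(p,c,g):
    L=finder.silhouettes(p,"stopbar");u=proj(c,np.array([[g[0],g[1],.03]]))[0]
    return min(L,key=lambda d:np.hypot(*(np.array(d["box"][:2])-u)))
C=[c];M=[best(p,c,g)["pixels"]]
for n in("side","scene"):
    s=eyes.snapshot(n);cs=cam(s);d=best(s,cs,g);print(n,d["conf"],d["box"])
    q,f=fit([cs],[d["pixels"]],BARF,g);print(n,"fit",q,f)
    C.append(cs);M.append(d["pixels"])
q,f=fit(C[:1],M[:1],BARF,g);print("wrist fit",q,f)
hp=q[:2]-.075*np.array([np.cos(q[2]),np.sin(q[2])]);print("handle",hp,o["tool_pos"],o["ee_rot"])
mv(o["tool_pos"],o["ee_rot"][2],[*hp,.053],q[2])
draw(im,c,BARF,q,(0,255,0));cv2.imwrite("pics/w2.png",np.hstack([cv2.resize(x,(400,300)) for x in(im0,im)])[:,:,::-1])
E
python3 b.py .583 -.057 1.12
```

```text
side 0.97 [304.0, 256.2, 54.0, 65.0]
side fit [ 0.57834576 -0.05546104  1.12427302] 0.13491246138002055
scene 0.78 [304.1, 264.7, 27.6, 73.6]
scene fit [ 0.57776617 -0.05388526  1.10405372] 0.17506297229219148
wrist fit [ 0.57993676 -0.05000751  1.12756886] 0.0669642857142857
handle [ 0.54777246 -0.11776043] [ 0.51568758 -0.18356974  0.16605257] [ 3.14034438e+00 -1.24259044e-04  1.11611061e+00]
tool cm [ 7.320e+00 -1.000e-02  1.131e+01] spin deg -0.7
```

View pics/w2.png

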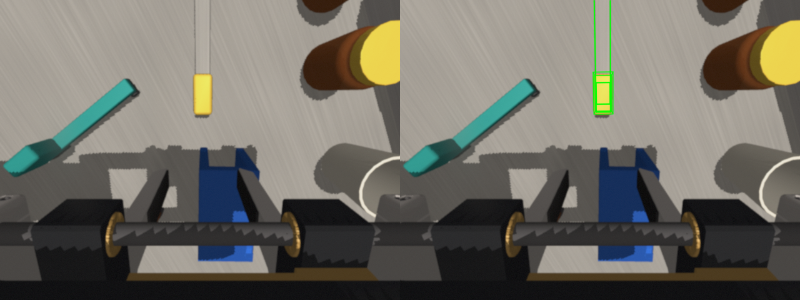

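The bar stands free and upright on the bench, handle at (202,95) in the wrist picture, and the fits agree. Next, take the handle.

{"api": "play_rows", "payload": {
  "rows": [
    {"linear": [3.4,0,0],"spin": 0},
    {"linear": [3.4,0,0],"spin": -0.5},
    {"linear": [0,0,3.0],"spin": 0},
    {"linear": [0,0,3.0],"spin": 0},
    {"linear": [0,0,3.0],"spin": 0},
    {"linear": [0,0,1.5],"spin": 0},
    {"linear": [0,0,1.0],"spin": 0},
    {"linear": [0,0,0],"spin": 0},
    {"linear": [0,0,0],"spin": 0}
  ]
}}

```text
time: 10.07
tool_pos: [0.5464, -0.1201, 0.0503]
ee_rot: [3.141, 0.0, 1.13]
wrist_force: [0.2, 0.3, -0.3]
width: 0.0598
```

{"api": "play_rows", "payload": {
  "rows": [
    {"linear": [0,0,0],"spin": 0},
    {"linear": [0,0,0],"spin": 0},
    {"linear": [0,0,0],"spin": 0},
    {"linear": [0,0,0],"spin": 0},
    {"linear": [0,0,0],"spin": 0},
    {"linear": [0,0,0],"spin": 0},
    {"linear": [0,0,0],"spin": 0},
    {"linear": [0,0,0],"spin": 0},
    {"linear": [0,0,0],"spin": 0},
    {"linear": [0,0,0],"spin": 0},
    {"linear": [0,0,0],"spin": 0},
    {"linear": [0,0,0],"spin": 0}
  ],
  "claw": 1
}}

```text
time: 11.07
tool_pos: [0.5462, -0.1207, 0.0504]
ee_rot: [3.141, 0.0, 1.129]
wrist_force: [-0.4, 0.3, 1.8]
width: 0.0224
```

{"api": "play_rows", "payload": {
  "rows": [
    {"linear": [0,0,-0.5],"spin": 0},
    {"linear": [0,0,-1.0],"spin": 0},
    {"linear": [0,0,-2.0],"spin": 0},
    {"linear": [0,0,-2.5],"spin": 0},
    {"linear": [0,0,-3.0],"spin": 0},
    {"linear": [0,0,-3.0],"spin": 0},
    {"linear": [0,0,0],"spin": 0},
    {"linear": [0,0,0],"spin": 0},
    {"linear": [0,0,0],"spin": 0}
  ]
}}

```text
time: 11.82
tool_pos: [0.545, -0.1202, 0.1683]
ee_rot: [-3.139, 0.001, 1.129]
wrist_force: [-1.0, 0.1, -3.9]
width: 0.0221
```

```bash
cat > c.py <<'E'
from h import *
import sys
o=robot.get_obs();w=eyes.snapshot("wrist");V=[(w,cam(w,o))]
for n in("side","scene"):
    p=eyes.snapshot(n);V.append((p,cam(p)))
T=o["tool_pos"];y=o["ee_rot"][2];print(o["time"],T,o["ee_rot"],"F",o["wrist_force"],"M",o["wrist_torque"],o["width"])
QS=[.63154212,.20798582,-.21177532]
def B(dx,pitch):  # bar boxes in world; handle nominal at TCP+dx along, 5 mm up
    R=Ro.from_euler("zyx",[y,pitch,0]).as_matrix(); h=T+[dx*np.cos(y),dx*np.sin(y),.005]
    return [(b-[-.075,0,.056])@R.T+h for b in BARF]
Z=[0,0,0]
best=None
ms=[]
for p,c in V:
    u=proj(c,B(0,0)[0].mean(0)[None])[0]
    L=[d for d in finder.silhouettes(p,"stopbar")]
    d=min(L,key=lambda d:np.hypot(*(np.array(d["box"][:2])-u))) if L else None
    ms.append(d["pixels"] if d is not None and np.hypot(*(np.array(d["box"][:2])-u))<60 else None)
    if d is not None: print(p["shot"],round(d["conf"],2),np.round(d["box"]),u.round())
for dx in np.arange(-.008,.0081,.002):
    for pt in np.radians(np.arange(-6,12.1,1)):
        s=[((r:=mask(c,B(dx,pt),Z))&m).sum()/(r|m).sum() for (p,c),m in zip(V[:1],ms) if m is not None]
        if s and (best is None or np.mean(s)>best[0]): best=(np.mean(s),dx,np.degrees(pt),s)
print("best IoU, dx, pitch(nose down +)",best)
ims=[]
for (p,c) in V:
    im=np.ascontiguousarray(cv2.resize(p["frame"],None,fx=2,fy=2,interpolation=cv2.INTER_CUBIC));K=c[0].copy();K[:2]*=2;c=(K,c[1],c[2])
    draw(im,c,B(best[1],np.radians(best[2])) if best else B(0,0),Z,(0,255,0)); 
    if len(sys.argv)>2: draw(im,c,STA,QS,(255,0,0))
    a=proj(c,B(0,0)[0].mean(0)[None])[0].astype(int);a=np.clip(a,[266,300],[1014,660]);ims.append(im[a[1]-300:a[1]+300,a[0]-266:a[0]+266])
cv2.imwrite(f"pics/{sys.argv[1]}.png",cv2.resize(np.hstack(ims),(800,300))[:,:,::-1])
E
python3 c.py h1
```

```text
11.8167 [ 0.54498963 -0.12019431  0.1682781 ] [-3.13852739e+00  5.43329727e-04  1.12912355e+00] F [-0.97635875  0.05215403 -3.87308723] M [-0.10944092  0.01386198  0.04726023] 0.02205637591439992
14 0.64 [326. 178.  50. 355.] [325. 163.]
15 0.83 [300. 222.  56.  67.] [302. 226.]
16 0.61 [306. 234.  23.  82.] [302. 238.]
best IoU, dx, pitch(nose down +) (np.float64(0.922479633401222), np.float64(0.008), np.float64(0.0), [np.float64(0.922479633401222)])
```

View pics/h1.png

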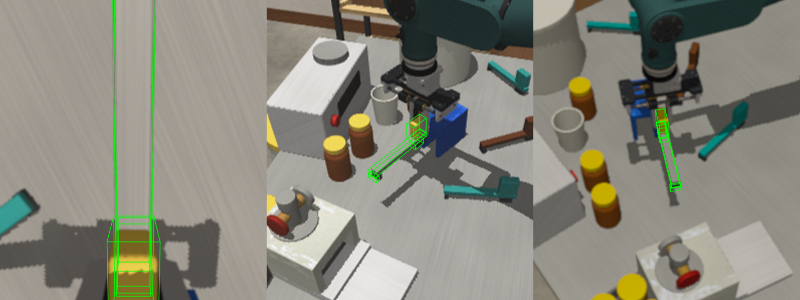

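The bar is level in the jaws (fitted pitch 0°), so on to the station.

{"api": "play_rows", "payload": {
  "rows": [
    {"linear": [0,-1.0,-1.5],"spin": 0},
    {"linear": [1.0,-2.4,-1.5],"spin": 0},
    {"linear": [1.5,-3.0,0],"spin": 0},
    {"linear": [1.5,-3.0,0],"spin": 0},
    {"linear": [1.4,-3.0,0],"spin": 0},
    {"linear": [1.0,-2.2,0],"spin": 0},
    {"linear": [0,0,0],"spin": 2},
    {"linear": [0,0,0],"spin": 4},
    {"linear": [0,0,0],"spin": 6.5},
    {"linear": [0,0,0],"spin": 7},
    {"linear": [0,0,0],"spin": 7},
    {"linear": [0,0,0],"spin": 7}
  ]
}}

```text
time: 13.12
tool_pos: [0.441, -0.0001, 0.1996]
ee_rot: [-3.141, 0.001, 0.538]
wrist_force: [-0.9, 0.8, -3.2]
width: 0.0221
```

{"api": "play_rows", "payload": {
  "rows": [
    {"linear": [0,0,0],"spin": 7},
    {"linear": [0,0,0],"spin": 7},
    {"linear": [0,0,0],"spin": 7},
    {"linear": [0,0,0],"spin": 7},
    {"linear": [0,0,0],"spin": 7},
    {"linear": [0,0,0],"spin": 5},
    {"linear": [0,0,0],"spin": 3.3},
    {"linear": [0,0,0],"spin": 0},
    {"linear": [0,0,0],"spin": 0}
  ]
}}

```text
time: 13.87
tool_pos: [0.4411, -0.0001, 0.1997]
ee_rot: [-3.141, 0.001, -0.21]
wrist_force: [-0.9, -0.2, -3.6]
width: 0.0217
```

Run:
```python
from h import *
o=robot.get_obs();print(o["tool_pos"],o["ee_rot"],o["joint_positions"]);mv(o["tool_pos"],o["ee_rot"][2],[.4394,.2494,.15],-.2118)
```

```text
[ 4.41095511e-01 -1.11146932e-04  1.99691864e-01] [-3.14146229e+00  8.37767960e-04 -2.09758902e-01] [-1.29075572e-01 -1.53344678e-01  1.64328771e+00  1.98118636e-04
  1.65247415e+00  1.65149579e+00]
tool cm [ -5.36 -24.37   4.97] spin deg 0.1
```

{"api": "play_rows", "payload": {
  "rows": [
    {"linear": [-0.5,-2.0,0],"spin": 0},
    {"linear": [-0.7,-3.2,0],"spin": 0},
    {"linear": [-0.7,-3.2,0],"spin": 0},
    {"linear": [-0.7,-3.2,0],"spin": 0},
    {"linear": [-0.7,-3.2,0],"spin": 0},
    {"linear": [-0.7,-3.2,0],"spin": 0},
    {"linear": [-0.7,-3.2,0],"spin": 0},
    {"linear": [-0.6,-3.2,0],"spin": 0},
    {"linear": [0,0,2.5],"spin": 0},
    {"linear": [0,0,2.5],"spin": 0},
    {"linear": [0,0,0],"spin": 0},
    {"linear": [0,0,0],"spin": 0}
  ]
}}

```text
time: 14.87
tool_pos: [0.4394, 0.2491, 0.1483]
ee_rot: [3.139, 0.004, -0.21]
wrist_force: [0.6, -0.3, -3.4]
width: 0.0216
```

```bash
cat > d.py <<'E'
from h import *
# per-view station fit & bar fit, expressing bar in station coordinates
import sys
VAL=STA+[box(55,110,-30,30,130,200)]
o=robot.get_obs();T=o["tool_pos"];y=o["ee_rot"][2]
print(o["time"],T,o["ee_rot"],"F",o["wrist_force"],"M",o["wrist_torque"])
z=T[2]-.051
for n in("side","scene","wrist"):
    p=eyes.snapshot(n);c=cam(p,o)
    L=finder.silhouettes(p,"station"); qs=None
    if L and n!="wrist":
        qs,f=fit([c],[L[0]["pixels"]],VAL,[.6315,.208,-.2118]);print(n,"station",qs.round(4),round(f,3))
    h=np.array([T[0]+.075*np.cos(y),T[1]+.075*np.sin(y),z+.02]);u=proj(c,h[None])[0]
    L=finder.silhouettes(p,"stopbar")
    d=min(L,key=lambda d:np.hypot(*(np.array(d["box"][:2])-u)))
    print(n,"bar",round(d["conf"],2),np.round(d["box"]),u.round())
    m=d["pixels"]; best=max(((( r:=mask(c,BARF,[T[0]+(.075+e)*np.cos(y),T[1]+(.075+e)*np.sin(y),y,z]))&m).sum()/(r|m).sum(),e) for e in np.arange(-.012,.0121,.001))
    print("  bar dx",best)
    im=np.ascontiguousarray(p["frame"]);draw(im,c,BARF,[T[0]+(.075)*np.cos(y),T[1]+(.075)*np.sin(y),y,z],(0,255,0))
    draw(im,c,STA,[.6315,.208,-.2118],(255,0,0));cv2.imwrite(f"pics/{n}_{sys.argv[1]}.png",im[:,:,::-1])
E
python3 d.py e1
python3 - <<'E'
import cv2,numpy as np
a=cv2.imread("pics/wrist_e1.png");b=cv2.imread("pics/side_e1.png")[230:430,120:420]
cv2.imwrite("pics/e1.png",np.hstack([cv2.resize(a,(400,300)),cv2.resize(b,(400,267)) [:267] if 0 else cv2.copyMakeBorder(cv2.resize(b,(400,267)),0,33,0,0,0)]))
E
```

```text
14.8667 [0.43936731 0.24905407 0.14825418] [ 3.13881983  0.00405336 -0.21024674] F [ 0.56883754 -0.26351838 -3.37032795] M [ 0.05509692  0.08331774 -0.01736155]
side station [ 0.6337  0.2048 -0.2004] 0.148
side bar 0.65 [295. 347.  88.  55.] [289. 344.]
  bar dx (np.float64(0.35702103467879476), np.float64(0.002000000000000012))
scene station [ 0.63    0.2091 -0.2104] 0.1
scene bar 0.92 [404. 315.  74.  48.] [405. 318.]
  bar dx (np.float64(0.6886721680420105), np.float64(0.004000000000000014))
wrist bar 0.82 [326. 178.  46. 355.] [325. 144.]
  bar dx (np.float64(0.9318152987441329), np.float64(0.006000000000000016))
```

View pics/e1.png

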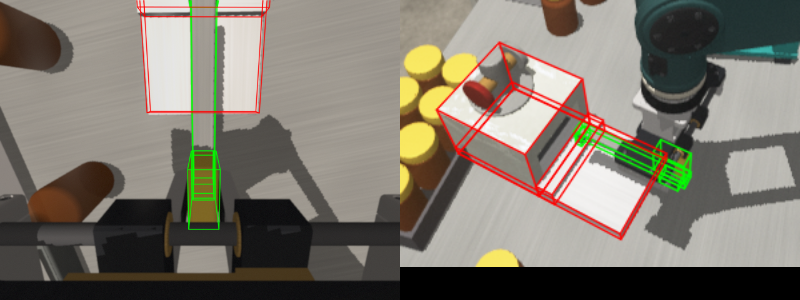

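Run:
```python
from h import *
o=robot.get_obs();T=o["tool_pos"];y=o["ee_rot"][2];z=T[2]-.051
p=eyes.snapshot("wrist");c=cam(p,o)
P=lambda x,zz:proj(c,place(np.array([[x,0,zz]]),[T[0]+.075*np.cos(y),T[1]+.075*np.sin(y),y,z]))[0]
f=p["frame"].astype(int);col=int(P(-.052,.03)[0])
for x in (-.056,-.052,-.048,-.044): print(x,P(x,.03).round(1))
r0=int(P(-.03,.03)[1]);r1=int(P(-.06,.078)[1])
for r in range(r0,r1,3): print(r,f[r,col-2:col+3].mean(0).round())
# nose in scene and side
for n in("scene","side"):
    s=eyes.snapshot(n);cs=cam(s);g=[]
    for x in np.arange(.06,.1,.002):
        u=proj(cs,place(np.array([[x,0,.03]]),[T[0]+.075*np.cos(y),T[1]+.075*np.sin(y),y,z]))[0]
        g.append((round(x*1000),*cv2.getRectSubPix(s["frame"],(1,1),tuple(map(float,u)))[0,0]))
    print(n,[tuple(map(int,v)) for v in g])
```

```text
-0.056 [325.5 248.1]
-0.052 [325.5 241.1]
-0.048 [325.5 234.1]
-0.044 [325.5 227.1]
201 [159. 154. 145.]
204 [159. 154. 145.]
207 [159. 154. 145.]
210 [159. 154. 145.]
213 [159. 154. 144.]
216 [159. 153. 145.]
219 [160. 154. 145.]
222 [158. 153. 144.]
225 [159. 153. 144.]
228 [159. 153. 144.]
231 [153. 148. 139.]
234 [84. 82. 77.]
237 [83. 80. 75.]
240 [83. 80. 74.]
243 [94. 78. 32.]
246 [96. 78. 27.]
249 [96. 78. 27.]
252 [96. 79. 26.]
255 [96. 79. 28.]
258 [97. 78. 27.]
261 [97. 79. 27.]
264 [97. 79. 27.]
267 [103.  84.  29.]
270 [118.  96.  34.]
273 [124. 101.  35.]
276 [126. 103.  36.]
279 [128. 104.  36.]
282 [128. 105.  37.]
285 [128. 104.  36.]
scene [(60, 134, 132, 123), (62, 135, 132, 124), (64, 135, 132, 124), (66, 135, 131, 123), (68, 135, 132, 124), (70, 135, 132, 124), (72, 134, 132, 123), (74, 134, 131, 123), (76, 135, 132, 124), (78, 135, 132, 124), (80, 130, 127, 119), (82, 111, 109, 101), (84, 79, 76, 71), (86, 67, 65, 61), (88, 93, 90, 86), (90, 137, 134, 128), (92, 166, 163, 157), (94, 175, 171, 165), (96, 175, 171, 165), (98, 175, 172, 165), (100, 175, 172, 165)]
side [(60, 184, 183, 177), (62, 186, 185, 178), (64, 185, 184, 177), (66, 185, 183, 178), (68, 186, 184, 179), (70, 185, 183, 178), (72, 186, 183, 176), (74, 186, 184, 178), (76, 185, 184, 177), (78, 185, 184, 177), (80, 183, 181, 175), (82, 159, 158, 153), (84, 131, 129, 128), (86, 127, 126, 124), (88, 125, 124, 122), (90, 125, 124, 122), (92, 127, 125, 123), (94, 117, 116, 114), (96, 83, 82, 81), (98, 55, 54, 53), (100, 52, 51, 50)]
```

All three views put the bar offset in the jaws at about 0 (yellow front edge at row 242, nose edges at x = 82 mm). Now lower, insert to foot x ≈ 29 mm at sole z ≈ 47 mm, and check.

{"api": "play_rows", "payload": {
  "rows": [
    {"linear": [0,0,2.5],"spin": 0},
    {"linear": [0,0,2.0],"spin": 0},
    {"linear": [0,0,0.5],"spin": 0.1},
    {"linear": [0,0,0],"spin": 0},
    {"linear": [1.0,0,0],"spin": 0},
    {"linear": [1.5,0,0],"spin": 0},
    {"linear": [1.5,0,0],"spin": 0},
    {"linear": [1.5,0,0],"spin": 0},
    {"linear": [1.2,0,0],"spin": 0},
    {"linear": [0.8,0,0],"spin": 0},
    {"linear": [0,0,0],"spin": 0},
    {"linear": [0,0,0],"spin": 0}
  ]
}}

```text
time: 16.47
tool_pos: [0.5144, 0.2335, 0.1004]
ee_rot: [-3.141, 0.0, -0.214]
wrist_force: [0.2, 0.6, -3.8]
width: 0.0215
```

```bash
python3 d.py e2
python3 - <<'E'
import cv2,numpy as np
a=cv2.imread("pics/wrist_e2.png");b=cv2.imread("pics/side_e2.png")[230:430,120:420]
cv2.imwrite("pics/e2.png",np.hstack([cv2.resize(a,(400,300)),cv2.copyMakeBorder(cv2.resize(b,(400,267)),0,33,0,0,0)]))
E
```

```text
16.4667 [0.51441693 0.23352325 0.10037883] [-3.14134977e+00  6.80804213e-05 -2.13683962e-01] F [ 0.15584902  0.55165835 -3.77645807] M [ 0.123728    0.18270002 -0.0190542 ]
side station [ 0.6333  0.2052 -0.2148] 0.206
side bar 0.77 [268. 346.  69.  44.] [258. 340.]
  bar dx (np.float64(0.26858673811118555), np.float64(0.0010000000000000113))
scene station [ 0.6299  0.2092 -0.2017] 0.108
scene bar 0.84 [383. 330.  46.  35.] [372. 342.]
  bar dx (np.float64(0.4660347551342812), np.float64(0.002000000000000012))
wrist bar 0.57 [326. 195.  50. 319.] [326. 144.]
  bar dx (np.float64(0.842708003796267), np.float64(0.006000000000000016))
```

View pics/e2.png

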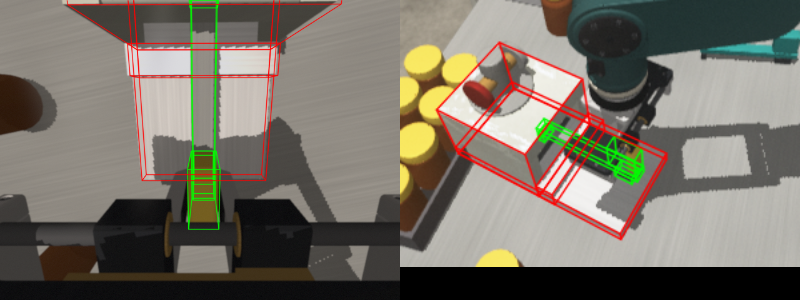

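Run:
```python
from h import *
o=robot.get_obs();p=eyes.snapshot("wrist");c=cam(p,o);Q=[.6315,.208,-.2118]
g=cv2.GaussianBlur(p["frame"],(3,3),0).astype(int).sum(2)/3
for yy in(-.055,-.045,.045,.055):
  for lo,hi,z in((-.160,-.135,.02),(-.045,-.015,.033),(-.006,.012,.033)):
    xs=np.arange(lo,hi,.0015);U=proj(c,place(np.c_[xs,xs*0+yy,xs*0+z],Q))
    v=cv2.remap(g.astype(np.float32),U[:,0].astype(np.float32)[None],U[:,1].astype(np.float32)[None],1)[0]
    print(yy,z,[f"{x*1000:.0f}:{a:.0f}" for x,a in zip(xs,v)])
```

```text
-0.055 0.02 ['-160:70', '-158:70', '-157:71', '-156:71', '-154:71', '-152:71', '-151:71', '-150:71', '-148:86', '-146:96', '-145:97', '-144:96', '-142:96', '-140:97', '-139:97', '-137:97', '-136:98']
-0.055 0.033 ['-45:192', '-44:192', '-42:192', '-40:192', '-39:192', '-37:191', '-36:192', '-34:192', '-33:186', '-31:132', '-30:124', '-28:200', '-27:211', '-25:213', '-24:212', '-22:210', '-21:209', '-19:213', '-18:211', '-16:208']
-0.055 0.033 ['-6:209', '-5:156', '-3:109', '-2:106', '-0:93', '1:65', '3:63', '4:63', '6:63', '7:63', '9:63', '10:63', '12:63']
-0.045 0.02 ['-160:71', '-158:72', '-157:72', '-156:71', '-154:71', '-152:71', '-151:70', '-150:75', '-148:88', '-146:96', '-145:96', '-144:96', '-142:96', '-140:96', '-139:97', '-137:96', '-136:96']
-0.045 0.033 ['-45:194', '-44:194', '-42:193', '-40:193', '-39:194', '-37:194', '-36:193', '-34:194', '-33:187', '-31:129', '-30:137', '-28:207', '-27:215', '-25:215', '-24:215', '-22:213', '-21:213', '-19:216', '-18:214', '-16:212']
-0.045 0.033 ['-6:212', '-5:156', '-3:110', '-2:107', '-0:108', '1:108', '3:108', '4:106', '6:107', '7:
[... 484 characters left out ...]
'-6:203', '-5:141', '-3:117', '-2:117', '-0:117', '1:117', '3:114', '4:113', '6:114', '7:113', '9:112', '10:110', '12:110']
0.055 0.02 ['-160:139', '-158:138', '-157:139', '-156:139', '-154:140', '-152:139', '-151:133', '-150:109', '-148:97', '-146:96', '-145:97', '-144:97', '-142:97', '-140:97', '-139:97', '-137:97', '-136:97']
0.055 0.033 ['-45:195', '-44:195', '-42:195', '-40:194', '-39:195', '-37:195', '-36:195', '-34:194', '-33:191', '-31:161', '-30:198', '-28:216', '-27:215', '-25:215', '-24:215', '-22:215', '-21:215', '-19:215', '-18:215', '-16:215']
0.055 0.033 ['-6:205', '-5:134', '-3:109', '-2:109', '-0:110', '1:110', '3:108', '4:107', '6:107', '7:107', '9:107', '10:105', '12:106']
```

{"api": "play_rows", "payload": {
  "rows": [
    {"linear": [0,0,0.6],"spin": 0},
    {"linear": [0,0,0.5],"spin": 0},
    {"linear": [0,0,0.3],"spin": 0},
    {"linear": [0,0,0.2],"spin": 0},
    {"linear": [0,0,0.1],"spin": 0},
    {"linear": [0,0,0],"spin": 0},
    {"linear": [0,0,0],"spin": 0}
  ]
}}

```text
time: 17.55
tool_pos: [0.5141, 0.2336, 0.083]
ee_rot: [3.142, -0.0, -0.213]
wrist_force: [-0.0, 0.3, -2.9]
width: 0.0218
```

{"api": "play_rows", "payload": {
  "rows": [
    {"linear": [0,0,0.05],"spin": 0},
    {"linear": [0,0,0.05],"spin": 0},
    {"linear": [0,0,0],"spin": 0},
    {"linear": [0,0,0],"spin": 0}
  ]
}}

```text
time: 17.88
tool_pos: [0.5141, 0.2336, 0.0821]
ee_rot: [3.142, -0.0, -0.213]
wrist_force: [0.3, 0.2, -3.4]
width: 0.0219
```

```bash
cat > s.py <<'E'
from h import *
o=robot.get_obs();T=o["tool_pos"];d=T[:2]-[.6315,.208];a=-.2118;u=np.array([np.cos(a),np.sin(a)])
y=o["ee_rot"][2];uy=np.array([np.cos(y),np.sin(y)]);ny=np.array([-uy[1],uy[0]]);F=o["wrist_force"];M=o["wrist_torque"]
print("t%.2f foot x %.1f y %.1f sole z %.1f yaw %.4f rp"%(o["time"],1000*(d@u+.15),1000*(d@[-u[1],u[0]]),1000*(T[2]-.051),y),o["ee_rot"][:2].round(4),"Fx %.1f Fy %.1f Fz %.1f My(pitch) %.3f Mx %.3f w %.4f"%(F[:2]@uy,F[:2]@ny,F[2],M[:2]@ny,M[:2]@uy,o["width"]))
E
python3 s.py
```

```text
t17.88 foot x 29.8 y 0.3 sole z 31.1 yaw -0.2131 rp [ 3.1415e+00 -1.0000e-04] Fx 0.3 Fy 0.3 Fz -3.4 My(pitch) 0.218 Mx -0.003 w 0.0219
```

{"api": "play_rows", "payload": {
  "rows": [
    {"linear": [0,0,0.05],"spin": 0},
    {"linear": [0,0,0.05],"spin": 0},
    {"linear": [0,0,0],"spin": 0},
    {"linear": [0,0,0],"spin": 0}
  ]
}}

```text
time: 18.22
tool_pos: [0.514, 0.2336, 0.081]
ee_rot: [3.141, 0.0, -0.213]
wrist_force: [-1.4, -0.3, -3.3]
width: 0.0219
```

```bash
python3 s.py
```

```text
t18.22 foot x 29.8 y 0.3 sole z 30.0 yaw -0.2131 rp [3.1415 0.    ] Fx -1.3 Fy -0.6 Fz -3.3 My(pitch) 0.156 Mx 0.031 w 0.0219
```

{"api": "play_rows", "payload": {
  "rows": [
    {"linear": [0,0,0.05],"spin": 0},
    {"linear": [0,0,0.05],"spin": 0},
    {"linear": [0,0,0],"spin": 0},
    {"linear": [0,0,0],"spin": 0}
  ]
}}

```text
time: 18.55
tool_pos: [0.5142, 0.2336, 0.0803]
ee_rot: [-3.141, -0.001, -0.213]
wrist_force: [-0.7, -0.3, -1.5]
width: 0.0217
```

```bash
python3 s.py
```

```text
t18.55 foot x 29.9 y 0.4 sole z 29.3 yaw -0.2131 rp [-3.1414e+00 -5.0000e-04] Fx -0.7 Fy -0.4 Fz -1.5 My(pitch) 0.079 Mx 0.012 w 0.0217
```

{"api": "play_rows", "payload": {
  "rows": [
    {"linear": [0,0,0.1],"spin": 0},
    {"linear": [0,0,0],"spin": 0},
    {"linear": [0,0,0],"spin": 0}
  ]
}}

```text
time: 18.8
tool_pos: [0.5143, 0.2337, 0.0797]
ee_rot: [-3.141, -0.001, -0.213]
wrist_force: [-1.6, -0.7, 1.2]
width: 0.0217
```

```bash
python3 s.py
```

```text
t18.80 foot x 30.0 y 0.5 sole z 28.7 yaw -0.2131 rp [-3.1412e+00 -1.0000e-03] Fx -1.4 Fy -1.1 Fz 1.2 My(pitch) 0.011 Mx -0.032 w 0.0217
```

{"api": "play_rows", "payload": {
  "rows": [
    {"linear": [0.1,0,0],"spin": 0},
    {"linear": [0.1,0,0],"spin": 0},
    {"linear": [0.1,0,0],"spin": 0},
    {"linear": [0.1,0,0],"spin": 0},
    {"linear": [0,0,0],"spin": 0}
  ]
}}

```text
time: 19.22
tool_pos: [0.5184, 0.2329, 0.0794]
ee_rot: [-3.141, -0.001, -0.213]
wrist_force: [-1.7, -0.1, 1.5]
width: 0.0223
```

```bash
python3 s.py
```

```text
t19.22 foot x 34.2 y 0.5 sole z 28.4 yaw -0.2131 rp [-3.1411e+00 -8.0000e-04] Fx -1.7 Fy -0.5 Fz 1.5 My(pitch) -0.156 Mx 0.082 w 0.0223
```

{"api": "play_rows", "payload": {
  "rows": [
    {"linear": [0.1,0,0],"spin": 0},
    {"linear": [0.1,0,0],"spin": 0},
    {"linear": [0.1,0,0],"spin": 0},
    {"linear": [0.1,0,0],"spin": 0},
    {"linear": [0,0,0],"spin": 0}
  ]
}}

```text
time: 19.63
tool_pos: [0.5221, 0.2318, 0.079]
ee_rot: [-3.142, -0.0, -0.213]
wrist_force: [-2.1, 0.8, 1.7]
width: 0.0217
```

```bash
python3 s.py
```

```text
t19.63 foot x 38.1 y 0.3 sole z 28.0 yaw -0.2132 rp [-3.1416e+00 -3.0000e-04] Fx -2.2 Fy 0.4 Fz 1.7 My(pitch) -0.120 Mx 0.057 w 0.0217
```

{"api": "play_rows", "payload": {
  "rows": [
    {"linear": [0.1,0,0],"spin": 0},
    {"linear": [0.1,0,0],"spin": 0},
    {"linear": [0.1,0,0],"spin": 0},
    {"linear": [0.1,0,0],"spin": 0},
    {"linear": [0,0,0],"spin": 0}
  ]
}}

```text
time: 20.05
tool_pos: [0.526, 0.2309, 0.0789]
ee_rot: [3.141, -0.0, -0.213]
wrist_force: [-2.1, -0.1, 1.6]
width: 0.0218
```

```bash
python3 s.py
```

```text
t20.05 foot x 42.1 y 0.2 sole z 27.9 yaw -0.2133 rp [ 3.1415e+00 -2.0000e-04] Fx -2.1 Fy -0.6 Fz 1.6 My(pitch) -0.114 Mx 0.032 w 0.0218
```

{"api": "play_rows", "payload": {
  "rows": [
    {"linear": [0.1,0,0],"spin": 0},
    {"linear": [0.1,0,0],"spin": 0},
    {"linear": [0.1,0,0],"spin": 0},
    {"linear": [0,0,0],"spin": 0}
  ]
}}

```text
time: 20.38
tool_pos: [0.5289, 0.2303, 0.079]
ee_rot: [3.141, -0.0, -0.213]
wrist_force: [-1.9, 1.3, 0.7]
width: 0.0218
```

```bash
python3 s.py
```

```text
t20.38 foot x 45.0 y 0.2 sole z 28.0 yaw -0.2133 rp [ 3.1415e+00 -2.0000e-04] Fx -2.1 Fy 0.8 Fz 0.7 My(pitch) -0.059 Mx 0.025 w 0.0218
```

{"api": "play_rows", "payload": {
  "rows": [
    {"linear": [0.1,0,0],"spin": 0},
    {"linear": [0.1,0,0],"spin": 0},
    {"linear": [0.1,0,0],"spin": 0},
    {"linear": [0,0,0],"spin": 0}
  ]
}}

```text
time: 20.72
tool_pos: [0.5319, 0.2296, 0.0788]
ee_rot: [3.141, -0.0, -0.213]
wrist_force: [-1.2, 0.5, 0.9]
width: 0.0218
```

```bash
python3 s.py
```

```text
t20.72 foot x 48.1 y 0.2 sole z 27.8 yaw -0.2133 rp [ 3.1414e+00 -3.0000e-04] Fx -1.2 Fy 0.2 Fz 0.9 My(pitch) -0.119 Mx 0.055 w 0.0218
```

{"api": "play_rows", "payload": {
  "rows": [
    {"linear": [0.1,0,0.03],"spin": 0},
    {"linear": [0.1,0,0],"spin": 0},
    {"linear": [0.1,0,0],"spin": 0},
    {"linear": [0,0,0],"spin": 0}
  ]
}}

```text
time: 21.05
tool_pos: [0.5343, 0.2287, 0.0776]
ee_rot: [3.14, 0.002, -0.213]
wrist_force: [-0.7, 0.6, -4.3]
width: 0.0216
```

```bash
python3 s.py
```

```text
t21.05 foot x 50.6 y -0.2 sole z 26.6 yaw -0.2135 rp [3.1404e+00 1.5000e-03] Fx -0.9 Fy 0.5 Fz -4.3 My(pitch) 0.098 Mx 0.010 w 0.0216
```

The wrist force fell from +0.9 to −4.3 N, the pitch moment flipped and z dropped: the foot is over the groove at x ≈ 50.6 mm. Stop there and lower straight down.

{"api": "play_rows", "payload": {
  "rows": [
    {"linear": [0,0,0.1],"spin": 0},
    {"linear": [0,0,0.1],"spin": 0},
    {"linear": [0,0,0.1],"spin": 0},
    {"linear": [0,0,0],"spin": 0},
    {"linear": [0,0,0],"spin": 0}
  ]
}}

```text
time: 21.47
tool_pos: [0.5344, 0.2291, 0.0755]
ee_rot: [3.141, 0.0, -0.213]
wrist_force: [-0.5, 0.1, -3.3]
width: 0.0218
```

```bash
python3 s.py
```

```text
t21.47 foot x 50.7 y 0.2 sole z 24.5 yaw -0.2131 rp [3.1414e+00 3.0000e-04] Fx -0.5 Fy -0.1 Fz -3.3 My(pitch) 0.129 Mx 0.015 w 0.0218
```

{"api": "play_rows", "payload": {
  "rows": [
    {"linear": [0,0,0.1],"spin": 0},
    {"linear": [0,0,0.1],"spin": 0},
    {"linear": [0,0,0.05],"spin": 0},
    {"linear": [0,0,0],"spin": 0},
    {"linear": [0,0,0],"spin": 0}
  ]
}}

```text
time: 21.88
tool_pos: [0.5345, 0.2291, 0.0732]
ee_rot: [3.141, 0.0, -0.213]
wrist_force: [0.1, 0.2, -3.9]
width: 0.0217
```

```bash
python3 s.py
```

```text
t21.88 foot x 50.8 y 0.3 sole z 22.2 yaw -0.2131 rp [3.1415 0.    ] Fx 0.0 Fy 0.2 Fz -3.9 My(pitch) 0.170 Mx 0.071 w 0.0217
```

{"api": "play_rows", "payload": {
  "rows": [
    {"linear": [0,0,0.1],"spin": 0},
    {"linear": [0,0,0.05],"spin": 0},
    {"linear": [0,0,0],"spin": 0},
    {"linear": [0,0,0],"spin": 0}
  ]
}}

```text
time: 22.22
tool_pos: [0.5345, 0.2291, 0.0717]
ee_rot: [3.141, 0.0, -0.213]
wrist_force: [-0.1, -0.6, -4.2]
width: 0.0218
```

```bash
python3 s.py
```

```text
t22.22 foot x 50.7 y 0.2 sole z 20.7 yaw -0.2131 rp [3.1414e+00 1.0000e-04] Fx 0.0 Fy -0.6 Fz -4.2 My(pitch) 0.119 Mx 0.058 w 0.0218
```

{"api": "play_rows", "payload": {
  "rows": [
    {"linear": [0,0,0.05],"spin": 0},
    {"linear": [0,0,0.05],"spin": 0},
    {"linear": [0,0,0.05],"spin": 0},
    {"linear": [0,0,0],"spin": 0},
    {"linear": [0,0,0],"spin": 0}
  ]
}}

```text
time: 22.63
tool_pos: [0.5347, 0.2292, 0.0705]
ee_rot: [-3.142, -0.0, -0.213]
wrist_force: [-0.6, -0.3, -1.4]
width: 0.0217
```

```bash
python3 s.py
```

```text
t22.63 foot x 50.9 y 0.3 sole z 19.5 yaw -0.2132 rp [-3.1415e+00 -3.0000e-04] Fx -0.5 Fy -0.4 Fz -1.4 My(pitch) 0.252 Mx -0.009 w 0.0217
```

{"api": "play_rows", "payload": {
  "rows": [
    {"linear": [0,0,0.05],"spin": 0},
    {"linear": [0,0,0.05],"spin": 0},
    {"linear": [0,0,0],"spin": 0},
    {"linear": [0,0,0],"spin": 0}
  ]
}}

```text
time: 22.97
tool_pos: [0.5347, 0.2291, 0.0704]
ee_rot: [-3.141, -0.001, -0.213]
wrist_force: [-2.9, -1.5, 5.1]
width: 0.0215
```

```bash
python3 s.py
python3 - <<'E'
from h import *
o=robot.get_obs();T=o["tool_pos"];y=o["ee_rot"][2]
s=eyes.snapshot("side");c=cam(s);im=s["frame"].copy()
a=proj(c,place(np.array([[0,0,.03]]),[T[0]+.075*np.cos(y),T[1]+.075*np.sin(y),y,.02]))[0].astype(int);print(a)
w=eyes.snapshot("wrist")["frame"]
cr=cv2.resize(im[a[1]-38:a[1]+37,a[0]-50:a[0]+50],(400,300),interpolation=cv2.INTER_CUBIC)
cv2.imwrite("pics/f1.png",np.hstack([cr,cv2.resize(w,(400,300))])[:,:,::-1])
E
```

```text
t22.97 foot x 50.9 y 0.3 sole z 19.4 yaw -0.2131 rp [-3.1414e+00 -6.0000e-04] Fx -2.5 Fy -2.0 Fz 5.1 My(pitch) 0.907 Mx -0.351 w 0.0215
[250 341]
```

View pics/f1.png

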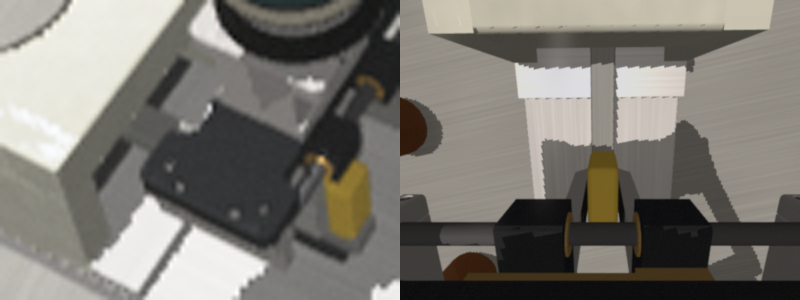

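The bar's heel is hard down on the plate, and the bar passes squarely through the mouth (wrist view, column 602). Releasing.

{"api": "play_rows", "payload": {
  "rows": [
    {"linear": [0,0,-0.08],"spin": 0},
    {"linear": [0,0,0],"spin": 0}
  ]
}}

```text
time: 23.23
tool_pos: [0.5347, 0.2291, 0.0705]
ee_rot: [-3.141, -0.0, -0.213]
wrist_force: [-3.0, -0.8, 3.6]
width: 0.0218
```

{"api": "play_rows", "payload": {
  "rows": [
    {"linear": [0,0,0],"spin": 0},
    {"linear": [0,0,0],"spin": 0},
    {"linear": [0,0,0],"spin": 0},
    {"linear": [0,0,0],"spin": 0},
    {"linear": [0,0,0],"spin": 0},
    {"linear": [0,0,0],"spin": 0},
    {"linear": [0,0,0],"spin": 0}
  ],
  "claw": 5
}}

```text
time: 23.82
tool_pos: [0.5346, 0.2291, 0.07]
ee_rot: [3.142, -0.0, -0.213]
wrist_force: [0.0, -0.4, -0.8]
width: 0.0499
```

{"api": "play_rows", "payload": {
  "rows": [
    {"linear": [0,0,-0.5],"spin": 0},
    {"linear": [0,0,-1.5],"spin": 0},
    {"linear": [0,0,-2.5],"spin": 0},
    {"linear": [0,0,-3.5],"spin": 0},
    {"linear": [0,0,-3.5],"spin": 0},
    {"linear": [-2.0,0,-2.0],"spin": 0},
    {"linear": [-3.0,0,0],"spin": 0},
    {"linear": [-3.0,0,0],"spin": 0},
    {"linear": [0,0,0],"spin": 0},
    {"linear": [0,0,0],"spin": 0}
  ]
}}

```text
time: 24.65
tool_pos: [0.4557, 0.2464, 0.206]
ee_rot: [-3.141, -0.002, -0.212]
wrist_force: [1.0, 0.2, -0.0]
width: 0.0499
```

```bash
cat > e.py <<'E'
from h import *
o=robot.get_obs();print(o["time"],o["tool_pos"]);y=-.2131;t=np.array([.5347,.2291])+.075*np.array([np.cos(y),np.sin(y)])
w=eyes.snapshot("wrist");c=cam(w,o);ims=[]
for p,cc in((w,c),(lambda s:(s,cam(s)))(eyes.snapshot("side"))):
    L=finder.silhouettes(p,"stopbar");u=proj(cc,np.array([[*(t-.05*np.array([np.cos(y),np.sin(y)])),.06]]))[0]
    im=np.ascontiguousarray(cv2.resize(p["frame"],None,fx=4,fy=4,interpolation=cv2.INTER_CUBIC));K=cc[0].copy();K[:2]*=4
    im0=im.copy();draw(im,(K,cc[1],cc[2]),BARF,[*t,y,.02],(0,255,0))
    k=(3 if p is w else 1); a=np.clip((u*4).astype(int),[200*k,150*k],[2560-200*k,1920-150*k]);
    f=lambda q:cv2.resize(q[a[1]-150*k:a[1]+150*k,a[0]-200*k:a[0]+200*k],(400,300)); ims.append(np.hstack([f(im0),f(im)]))
    m=min(L,key=lambda d:np.hypot(*(np.array(d["box"][:2])-u)))["pixels"]
cv2.imwrite("pics/g1.png",np.vstack(ims)[:,:,::-1])
E
python3 e.py
```

```text
24.65 [0.45571289 0.24638165 0.20599574]
```

View pics/g1.png

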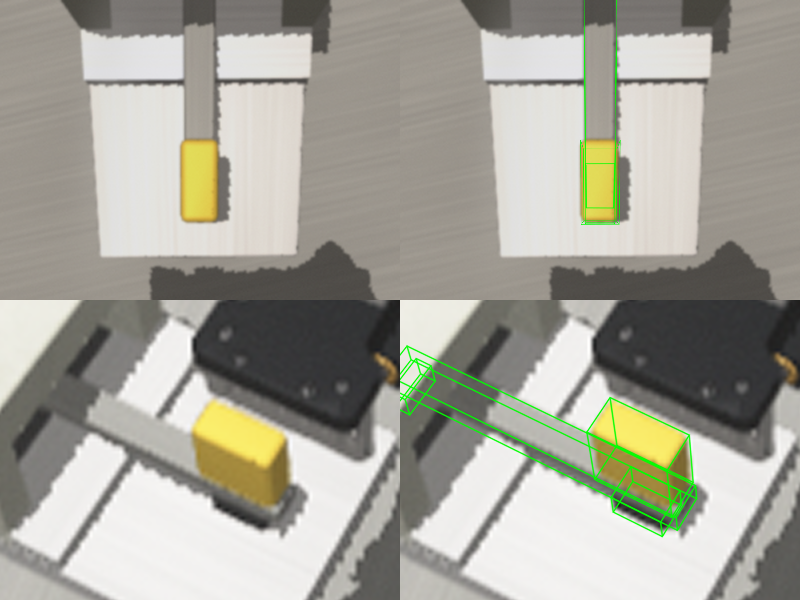

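Run:
```python
from h import *
o=robot.get_obs();y=-.2131;t=np.array([.5347,.2291])+.075*np.array([np.cos(y),np.sin(y)])
B=[box(-100,15,-10,10,16,30),BARF[2],BARF[3]]
for n in("side","scene","wrist"):
    p=eyes.snapshot(n);c=cam(p,o);u=proj(c,np.array([[*(t-.04*np.array([np.cos(y),np.sin(y)])),.05]]))[0]
    L=finder.silhouettes(p,"stopbar")
    d=min(L,key=lambda d:np.hypot(*(np.array(d["box"][:2])-u)));print(n,round(d["conf"],2),np.round(d["box"]),u.round())
    a=proj(c,place(np.array([[.015,0,.023],[-.05,0,.023]]),[*t,y,.02]));v=a[0]-a[1]
    yy,xx=np.mgrid[:480,:640];m=d["pixels"]&(((xx-a[0,0])*v[0]+(yy-a[0,1])*v[1])<0)
    for deg in(-2,0,2,3.8):
        R=Ro.from_euler("y",-deg,degrees=True).as_matrix();h=np.array([-.075,0,0])
        best=max(((r:=mask(c,[(b-h)@R.T+h for b in B],[*(t+[ex,ey]),y,.02]))&m).sum()/(r|m).sum() for ex in(-.003,0,.003) for ey in(-.003,0,.003))
        print("  nose up",deg,round(best,3))
for k,h in(("jar0",.0575),("squeeze",.08),("beaker",.05),("cap",.01)):
    p=eyes.snapshot("side");c=cam(p)
    for d in finder.silhouettes(p,k):
        if d["conf"]>.4: print(k,np.round(ray(c,d["box"][:2],h)[:2],3))
```

```text
side 0.87 [264. 349.  68.  45.] [266. 349.]
  nose up -2 0.836
  nose up 0 0.835
  nose up 2 0.827
  nose up 3.8 0.83
scene 0.65 [386. 335.  45.  33.] [379. 342.]
  nose up -2 0.704
  nose up 0 0.697
  nose up 2 0.694
  nose up 3.8 0.694
wrist 0.64 [325.  83.  31. 166.] [325.  98.]
  nose up -2 0.896
  nose up 0 0.9
  nose up 2 0.882
  nose up 3.8 0.861
jar0 [ 0.746 -0.073]
jar0 [0.62  0.437]
jar0 [ 0.717 -0.158]
squeeze [0.422 0.416]
beaker [ 0.728 -0.306]
cap [0.317 0.371]
```

Run:
```python
from h import *
p=eyes.snapshot("scene");c=cam(p)
for k,h in(("beaker",.05),("jar0",.0575)):
    for d in finder.silhouettes(p,k):
        if d["conf"]>.4: print(k,np.round(d["box"]),np.round(ray(c,d["box"][:2],h)[:2],3))
print(robot.get_obs()["time"],robot.close_job())
```

```text
beaker [203. 221.  35.  44.] [ 0.708 -0.311]
beaker [384. 340.  43.  35.] [0.556 0.225]
jar0 [231. 260.  28.  42.] [ 0.716 -0.162]
jar0 [241. 295.  29.  46.] [ 0.751 -0.063]
jar0 [220. 187.  30.  46.] [ 0.614 -0.375]
jar0 [432. 431.  42.  44.] [0.617 0.438]
the job is handed in; nothing more can be done
25.7 None
```

The bar is in the station and the job was handed in at 25.7 s, with the gripper open and well clear. I drew the steel bar out of the holster by its nose, laid it on the bench, let go and took it again by the yellow handle. I then passed it over the lip, set the foot down at about x = 30 mm and dragged it in. It dropped into the groove at about x = 51 mm, where I lowered the heel to the plate and released.

**Last checks:**
- **Groove:** at the drop the vertical force fell from +0.9 to −4.3 N and the pitch moment flipped. The bar then went down freely to heel contact at about z = 20 mm.
- **Bar level:** the wrist camera fit favours level (overlap 0.90, against 0.86 with the foot still up on the bed). The side and scene views could not tell the two apart. The foot itself is hidden, so being fully home rests on the force signs and the wrist view.
- **Bystanders:** the four jars are within about 6 mm of where they started in the scene view, which is measurement scatter, and the squeeze bottle and cap match their starting positions in the side view. The last side view put the beaker about 3 cm off, most likely because the arm partly hid it. The scene view has it about 6 mm from its starting position, and the arm never came near it.

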